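# Prove the stop button of the pressure controller and re-arm it

## Robot

A 7-joint arm with a two-finger parallel gripper is mounted at the origin on the work surface. World frame = base frame: x ahead of the robot, y to its left, z up, the work surface at z = 0. Lengths are in m, angles in rad, forces in N, time in s.
With the tool pointing down it reaches from about 0.425 to 0.875 m from the base axis. Payload 4.7 kg.
Tool frame: the origin (TCP) lies at the very end of the fingers, on their centre line; the grasp point (between the pads) lies 19 mm behind it; z points along the fingers, y is the direction in which the jaws open and shut (so a half turn about z gives the same grasp; the last joint's range is limited). The gripper opens to 87 mm and grips with 3 to 60 N. Pads are 19 mm wide; open, the fingers measure 117 mm over their backs; the gripper's body (75 mm by 190 mm) begins 51 mm behind the grasp point.
Start: joints at [1.146, 0.321, -0.07, 1.45, 0.023, 1.371, -0.057], TCP at [0.276, -0.588, 0.223] pointing down, gripper open.
Joint ranges: [-2.86, 2.86], [-0.3, 2.09], [-1.38, 1.24], [0.06, 2.45], [-1.56, 4.7], [0.09, 2.05], [-2.69, 2.69]. Speed limits (rad/s): [2.57, 2.57, 3.14, 3.14, 3.14, 3.14, 3.14].

## Interface

Orientations are given as a rotation vector (axis times angle).
In Python, from bench import ctrl gives the robot as it stands. The module is installed in compiled form; this text tells all that it offers.
- The arm moves only by the tool move_arm, never from a script. Its arguments are lists of equal length, an entry for each row: "dp": the shift along the tool's x, y, z in units of 30 mm (1.0 is 30 mm), a list of three; "turn": the turn about the tool's z in units of 5 degrees (1.0 is 5 degrees); "jaw": the opening, from -1 (shut) to 1 (fully open). A call has 1 to 5 rows; each row is the pose to reach, as a shift and turn from the pose commanded when the call began, along the tool's axes at that moment; what a row does not reach only later rows make up. A row lasts 1/10 s, in which the tool goes at most 50 mm and 8.59 degrees, less where a joint would pass 70% of its speed; a pose out of reach is approached as far as the arm can. A call with a gripper value outside its range is refused whole. The fingers move at their own pace and stop on an object; "grip_force" is the grip in N (left out, the last holds). Time passes only in rows, so rows that repeat a pose let the fingers close. It gives the time, the measured TCP pose, the force and the opening at its end, in the units of the state.
- ctrl.get_state(): the state, without advancing time (a new reading comes with each control period).
- ctrl.get_image(name): name is "scene" or "side" or "wrist"; returns the picture (480x640x3 uint8, red, green, blue); there is no depth.
- ctrl.camera_info(name): a dict with "intrinsics" (3x3 intrinsics, pixels), "extrinsics" (4x4, takes a point from world to camera coordinates). Camera axes: x right, y up, looking along -z (the intrinsics and any distortion apply to the point x, -y, -z); pixel columns grow to the right and rows downward; lengths in m; the calibration is good to about 2 mm. A picture is of the moment at which its call begins: read the wrist's pose just before it. camera_info takes no time and is no camera call; for the wrist camera it gives the pose at the moment of the call.
- ctrl.close_job(): hands the job in, once; it reports no verdict.
Trained networks look in the newest picture that a camera, given by its name, has taken for a name from the list of things; names that differ only in an ending like _2 or _b are one class to them, and where a whole thing is asked for, a point or a joint stands for the part that bears it (a point fixed in the world has none). Each returns a list of dicts, best first, with "confidence" (0 to 1); they miss things now and then, are a little off and sometimes report something else, mostly with a low value. They report only what shows in the picture. A call takes as long as a camera call. They do not tell look-alikes from the thing itself.
- ctrl.look_for(camera, target): "rect" ([centre column, centre row, width, height] in pixels, round what is visible of it).
- ctrl.masks_of(camera, target): "region" (480x640 bool, what is visible of it) and "rect" ([centre column, centre row, width, height] in pixels, round what is visible of it).
The state is a dict: "time": time; "joint_positions": joint angles; "qd": joint speeds; "joint_torque": joint torques, N m; "position": TCP position; "tool_rot": TCP orientation; "ft_force": force on the tool from outside, world axes, zero at the start; "torque": the same for the moment, N m; "grip_width": opening from 0.0 (shut) to 1.0 (fully open).
Only numpy, scipy, OpenCV 4.12 (cv2) and the standard library are available. Lean on these libraries where they do the work, as an engineer would, in place of code of your own. Each camera call takes 0.05 s, during which the arm holds its last target. There are 200 camera calls.

## Task

Test the emergency stop on the yellow box: push the red mushroom head all the way in so that it latches, then twist it clockwise by its bar until it springs fully out again, and finally press the green reset button fully in and let it come back. Do all of it by pushing with the fingertips, without gripping the bar, do not press the blue button, and leave the loose things on the bench where they are.

Things in the scene. Friction and masses are not known exactly. Their poses are not given: they have to be found in the camera images.
- station: yellow stop box, fixed to the bench, 110 x 110 x 50 mm high, origin at the centre of its underside, z up; it may stand turned by up to 35 degrees. On top, centred, is a yellow guard ring, 62 mm inside, 70 mm outside, its rim 68 mm above the bench. In it sits the red mushroom head. With the head untwisted its bar lies along the box's own x axis
- stop_top (a point): centre of the top of the white ridge on the mushroom head, on the head's axis: 92 mm above the bench when out, 84 mm when pressed in. Its x axis lies along the bar and turns with it, z up. Press here, straight down. The head is a red disc 56 mm across, its flat top 69 mm above the bench when out, 61 mm when in, with an upright bar across it
- stop (a joint): how far the mushroom head is pushed in, m: 0 out, 0.008 fully in. It takes 3 to 4 N to start and up to about 10 N in the first third, then less; past half way it snaps in by itself and latches at about 0.0074, where it stays when let go. Pushing on at the end of the travel meets a hard stop. Twisting lets it spring out
- head (a joint): twist of the mushroom head, rad: 0 at rest, growing clockwise seen from above, hard stop at 1.0. About 0.03 N m starts it, 0.07 N m near the stop; let go, it turns back to 0. Beyond 0.3 to 0.4 the latch is free and the head springs out, or, if a rubbing finger keeps it down, as the finger leaves: turn to 0.8 to be sure. Push the bar's side near one end, fingertip above the guard ring's rim
- bar_left: flank of the bar on its +y side. The whole bar runs across the disc through its axis: 47 mm long, 14 mm thick, flanks 21 mm above the disc (top 90 mm above the bench when out); a white ridge 44 mm long and 6 mm wide along its middle stands 2 mm higher. Origin: on the head's axis, at the head's underside. Gripping the bar loads both flanks
- bar_right: flank of the bar on its -y side, red, 47 x 4 x 21 mm, part of the mushroom head; origin as bar_left
- reset_top (a point): centre of the top of the green reset button (30 mm across, top 63 mm above the bench), which stands on a fixed grey box 70 x 70 x 45 mm with a black collar 46 mm across and 12 mm high round the button. The green and the blue box may change places
- reset (a joint): how far the green button is pressed, m: 0 out, 0.006 fully in; 1.5 N to start, 5 N fully in, springs back
- jog_top (a point): centre of the top of the blue button, on a like box: not to be pressed
- jog (a joint): how far the blue button is pressed, m: 0 out, 0.006 fully in
- jar: white jar with black lid, 48 mm across, 62 mm high, loose; origin at the centre of its underside
- fitting: stepped brass fitting, 32 mm across, 48 mm high, loose; origin under its centre
- stone: sand-coloured porous disc, 50 mm across, 20 mm high, loose; origin under its centre
- wrench: steel wrench lying flat beyond the yellow box, loose; origin under its middle
- mould: upright steel sample tube, 54 mm across, 90 mm high, loose, beyond the yellow box; origin under its centre
- screwdriver: screwdriver lying flat, loose; origin under its middle
- mug: blue mug, 76 mm across, 90 mm high, loose, far to the left; origin under its centre
- mouse: black computer mouse 105 x 62 mm and 34 mm high on a grey mat far to the right, loose; origin under its middle
There are look-alikes about, which are no part of the job. What is shaped like the part that bears reset_top but pink or turquoise is not meant. Of the things that look like the station, the smallest one is meant.

How it is judged:
By the outcome, as a careful person would: the job done as asked, in the order asked, and still so for the second after the job is handed in, with the robot touching nothing.
It also fails if it takes over 58 s, if anything falls off the work surface, if the arm or the gripper's body presses on something with over 40 N, if the wrist force passes 120 N, or if a joint passes its speed limit or range.

## Working session

There is one attempt and no reset: what is moved stays moved. The work goes in short steps, Python scripts to look and compute and a tool call to move; the robot and the scene stay as the last step left them, time stands still between calls to the robot, and variables do not carry over. Pictures are saved under pics/ and viewed, about 8 in all and at most 12, crops included, and the job is handed in when it is done.

Besides the shell and the picture viewer there is one more tool, called as a command line: name --pt "numbers of a row" for each row, then --argument value for the rest. move_arm: Moves the arm, as the interface text tells. Its arguments: {"type":"object","properties":{"dp":{"type":"array","items":{"type":"array","items":{"type":"number"}}},"turn":{"type":"array","items":{"type":"number"}},"jaw":{"type":"array","items":{"type":"number"}},"grip_force":{"type":"number"}},"required":["dp","turn","jaw"]}

```bash
mkdir -p pics; cat > h.py <<'E'
import numpy as np, cv2
from bench import ctrl
from scipy.spatial.transform import Rotation as R
def save(cam,name):
    im=ctrl.get_image(cam); cv2.imwrite(f'pics/{name}.png',im[:,:,::-1]); return im
def ray(cam,u,v,z):
    c=ctrl.camera_info(cam);K=np.array(c['intrinsics']);E=np.array(c['extrinsics'])
    d=np.linalg.inv(K)@[u,v,1]; d=np.array([d[0],-d[1],-d[2]])
    Rm=E[:3,:3];o=-Rm.T@E[:3,3];w=Rm.T@d
    return o+w*(z-o[2])/w[2]
def proj(cam,p):
    c=ctrl.camera_info(cam);K=np.array(c['intrinsics']);E=np.array(c['extrinsics'])
    q=E[:3,:3]@p+E[:3,3]; q=K@[q[0],-q[1],-q[2]]; return q[:2]/q[2]
E
python3 - <<'E'
from h import *
a=save('scene','s0');b=save('side','d0')
for k in ('scene','side'):print({x:np.round(y,3).tolist() if not isinstance(y,str) else y for x,y in ctrl.camera_info(k).items()})
for t,z in (('station',.05),('stop_top',.069),('reset_top',.063),('jog_top',.063)):
  for cam in('scene','side'):
    for d in ctrl.look_for(cam,t)[:4]:
      print(t,cam,round(d['confidence'],2),np.round(d['rect']),ray(cam,d['rect'][0],d['rect'][1],z).round(3))
s=ctrl.get_state();print({k:np.round(v,3).tolist() for k,v in s.items()})
E
```

```text
{'intrinsics': [[509.627, 0.0, 320.569], [0.0, 509.627, 238.588], [0.0, 0.0, 1.0]], 'extrinsics': [[0.392, 0.92, -0.017, -0.17], [-0.618, 0.277, 0.735, 0.24], [0.681, -0.278, 0.677, -1.668], [0.0, 0.0, 0.0, 1.0]]}
{'intrinsics': [[534.676, 0.0, 311.464], [0.0, 534.676, 247.731], [0.0, 0.0, 1.0]], 'extrinsics': [[-0.757, -0.653, -0.016, 0.348], [0.465, -0.556, 0.689, -0.28], [-0.459, 0.514, 0.724, -1.22], [0.0, 0.0, 0.0, 1.0]]}
station scene 0.95 [330. 285.  54.  49.] [ 0.604 -0.047  0.05 ]
station scene 0.86 [169. 217.  76.  66.] [ 0.192 -0.352  0.05 ]
station scene 0.58 [424. 182.  56.  55.] [0.344 0.371 0.05 ]
station scene 0.36 [288. 355.  86.  33.] [ 0.747 -0.208  0.05 ]
station side 0.78 [463. 238.  58.  69.] [ 0.198 -0.324  0.05 ]
station side 0.61 [246. 399.  95. 103.] [0.308 0.387 0.05 ]
station side 0.59 [285. 238.  50.  50.] [ 0.566 -0.015  0.05 ]
station side 0.29 [376. 253.   8.  16.] [ 0.344 -0.129  0.05 ]
stop_top scene 0.91 [333. 272.  24.  24.] [ 0.584 -0.031  0.069]
stop_top scene 0.72 [424. 162.  29.  26.] [0.279 0.409 0.069]
stop_top scene 0.58 [168. 198.  28.  29.
[... 459 characters left out ...]
 -0.291  0.063]
reset_top side 0.57 [343. 152.   9.   5.] [ 0.675 -0.408  0.063]
reset_top side 0.39 [357. 190.   9.   6.] [ 0.529 -0.288  0.063]
reset_top side 0.33 [283. 225.  19.  20.] [ 0.596 -0.041  0.063]
jog_top scene 0.63 [439. 234.  11.  14.] [0.567 0.276 0.063]
jog_top side 0.41 [203. 303.  19.  12.] [0.56  0.282 0.063]
{'time': 0.5, 'joint_positions': [1.146, 0.321, -0.07, 1.451, 0.023, 1.371, -0.057], 'qd': [0.002, -0.001, 0.0, 0.0, 0.0, 0.001, -0.001], 'joint_torque': [0.0, -49.061, -0.402, -31.246, -0.064, 0.035, 0.0], 'position': [0.276, -0.588, 0.223], 'tool_rot': [3.066, 0.684, -0.0], 'ft_force': [0.64, 0.386, -0.175], 'torque': [-0.029, -0.007, -0.045], 'grip_width': 0.994}
```

View pics/s0.png

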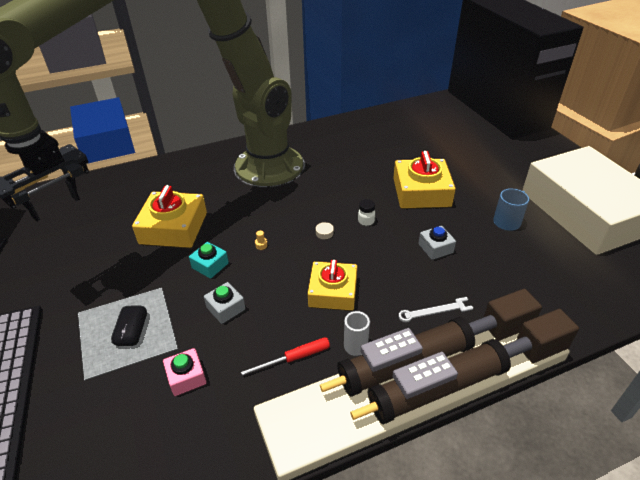

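View pics/d0.png

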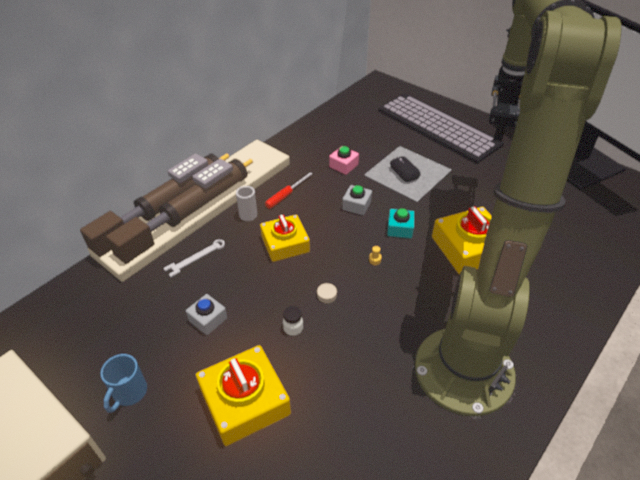

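The smallest yellow station is in the scene image at (333,272), world about (0.586,-0.034). The grey box with the green button is at (222,293), about (0.533,-0.29), and the blue one at (439,234). Pink and turquoise are decoys.

move_arm --pt "14.2 -12.8 0" --pt "14.2 -12.8 0" --pt "14.2 -12.8 0" --pt "14.2 -12.8 0" --pt "14.2 -12.8 0" --turn '[0,0,0,0,0]' --jaw '[-1,-1,-1,-1,-1]'

```text
time: 1.0
position: [0.3737, -0.3561, 0.2228]
tool_rot: [3.065, 0.683, 0.0]
ft_force: [0.4, -0.3, 0.4]
grip_width: 0.628
```

```bash
cat > st.py <<'E'
from h import *
import sys
s=ctrl.get_state();p=np.array(s['position']);r=R.from_rotvec(s['tool_rot']);M=r.as_matrix()
print('t',s['time'],'p',p.round(4),'x ang deg',np.degrees(np.arctan2(M[1,0],M[0,0])).round(2),'z',M[:,2].round(3),'F',np.round(s['ft_force'],2),'w',round(s['grip_width'],3))
for a in sys.argv[1:]:
    t=np.array(eval(a));print('->',t,'units',((M.T@(t-p))/.03).round(3))
E
python3 st.py "(.5,-.06,.223)"; python3 - <<'E'
from h import *
E=np.array(ctrl.camera_info('wrist')['extrinsics']);s=ctrl.get_state();M=R.from_rotvec(s['tool_rot']).as_matrix()
o=-E[:3,:3].T@E[:3,3];print('cam in tool',M.T@(o-s['position']),'look dir tool',M.T@(-E[2,:3]),'right',M.T@E[0,:3])
E
```

```text
t 1.0 p [ 0.3737 -0.3561  0.2228] x ang deg 25.13 z [ 0.    -0.001 -1.   ] F [ 0.39 -0.29  0.44] w 0.628
-> [ 0.5   -0.06   0.223] units [ 8.004 -7.149 -0.012]
cam in tool [ 0.06730115 -0.00124254 -0.16331973] look dir tool [-0.2454023  -0.00099218  0.96942082] right [3.16514182e-04 9.99999341e-01 1.10359585e-03]
```

move_arm --pt "8.5 -7 0" --pt "8.5 -7 0" --pt "8.5 -7 0" --pt "8.5 -7 0" --pt "8.5 -7 0" --turn '[0,0,0,0,0]' --jaw '[-1,-1,-1,-1,-1]'

```text
time: 1.5
position: [0.4809, -0.1303, 0.223]
tool_rot: [3.065, 0.683, 0.001]
ft_force: [0.9, -1.7, 0.3]
grip_width: 0.169
```

move_arm --pt "2 -2 0" --pt "2 -2 0" --pt "2 -2 0" --turn '[0,0,0]' --jaw '[-1,-1,-1]'

```text
time: 1.8
position: [0.5104, -0.0456, 0.2231]
tool_rot: [-3.061, -0.699, -0.003]
ft_force: [-1.0, -0.5, -0.1]
grip_width: 0.015
```

```bash
cat > w.py <<'E'
from h import *
import sys
im=save('wrist',sys.argv[1])
for t,z in (('station',.05),('stop_top',.08),('reset_top',.063)):
    for d in ctrl.look_for('wrist',t)[:2]: print(t,round(d['confidence'],2),np.round(d['rect']),ray('wrist',*d['rect'][:2],z).round(4))
hsv=cv2.cvtColor(im,cv2.COLOR_RGB2HSV)
E
python3 st.py "(.55,-.07,.223)"; python3 w.py w1
```

```text
t 1.8 p [ 0.5104 -0.0456  0.2231] x ang deg 25.72 z [ 0.002  0.002 -1.   ] F [-0.96 -0.51 -0.09] w 0.015
-> [ 0.55  -0.07   0.223] units [0.834 1.306 0.003]
station 0.81 [344. 138. 158. 170.] [ 0.5878 -0.0362  0.05  ]
station 0.29 [351. 148.  54.  39.] [ 0.5821 -0.0458  0.05  ]
stop_top 0.88 [343. 142.  61.  63.] [ 0.5826 -0.0372  0.08  ]
```

View pics/w1.png

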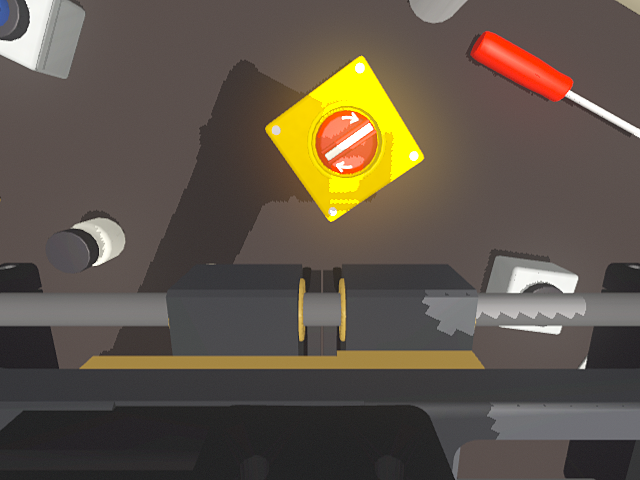

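The picture shows the station with corners at (361,57), (424,157), (331,221) and (266,128). The white ridge runs from about (328,157) to (372,126). A grey box sits at (535,290), partly hidden by the gripper.

```bash
python3 - <<'E'
from h import *
c=np.array([ray('wrist',u,v,.05) for u,v in ((361,57),(424,157),(331,221),(266,128))])
print(c.round(4),c.mean(0).round(4),[np.linalg.norm(c[i]-c[i-1]).round(4) for i in range(4)])
for i in range(4):
  d=c[i]-c[i-1];print(np.degrees(np.arctan2(d[1],d[0])).round(1))
im=cv2.imread('pics/w1.png');m=(im.min(2)>150).astype('u1');m[:110]=0;m[175:]=0;m[:,:310]=0;m[:,380:]=0
n,l,st,ce=cv2.connectedComponentsWithStats(m)
for i in range(1,n):
  if st[i,4]>30:
    ct,_=cv2.findContours((l==i).astype('u1'),0,1);r=cv2.minAreaRect(ct[0]);b=cv2.boxPoints(r);P=np.array([ray('wrist',u,v,.092) for u,v in b])
    print(st[i],ce[i].round(1),ray('wrist',*ce[i],.092).round(4),r)
    d=P[1]-P[0];e=P[2]-P[1];print(np.linalg.norm(d),np.degrees(np.arctan2(d[1],d[0])),np.linalg.norm(e),np.degrees(np.arctan2(e[1],e[0])))
print(ray('wrist',535,290,.055))
hs=cv2.cvtColor(cv2.imread('pics/s0.png'),cv2.COLOR_BGR2HSV)
E
```

```text
[[ 0.6554 -0.0222  0.05  ]
 [ 0.6039 -0.1142  0.05  ]
 [ 0.5116 -0.0613  0.05  ]
 [ 0.5651  0.0304  0.05  ]] [ 0.584  -0.0418  0.05  ] [np.float64(0.1045), np.float64(0.1054), np.float64(0.1064), np.float64(0.1062)]
-30.2
-119.3
150.2
59.7
[341 112  18  12  93] [350.9 117.7] [ 0.6016 -0.035   0.092 ] ((349.4310302734375, 118.32759094238281), (9.841852188110352, 15.412713050842285), 68.19859313964844)
0.012137313732684878 -44.113170252488835 0.0075746024494646 -130.88292131760218
[325 123  48  37 437] [348.9 141.2] [ 0.5847 -0.0415  0.092 ] ((348.5810852050781, 141.5135040283203), (8.021085739135742, 55.217628479003906), 54.462318420410156)
0.0438785026099813 -30.160973764665712 0.006361251720925887 -116.87168149310948
[336 161  17  11  94] [342.8 166. ] [ 0.5648 -0.0456  0.092 ] ((343.75341796875, 165.3424835205078), (9.36329174041748, 14.981266975402832), 69.44395446777344)
0.012254218910520729 -44.75276073701771 0.007630460632364626 -132.96987874305884
[ 0.53567108 -0.27973789  0.055     ]
```

```bash
python3 st.py "(.5845,-.0418,.223)"
```

```text
t 2.0 p [ 0.5087 -0.0541  0.2225] x ang deg 25.02 z [-0.    -0.001 -1.   ] F [-0.93 -0.54  0.41] w 0.01
-> [ 0.5845 -0.0418  0.223 ] units [ 2.462  0.697 -0.02 ]
```

The arm was still settling when that picture was taken, so I'll measure again once it is still, with the pose tied to the image.

move_arm --pt "0.8 0.7 1" --pt "0.8 0.7 1" --pt "0.8 0.7 1" --pt "0.8 0.7 1" --pt "0.8 0.7 1" --turn '[-1.4,-2.8,-4.2,-5.6,-7]' --jaw '[-1,-1,-1,-1,-1]'

```text
time: 2.5
position: [0.5393, -0.0635, 0.1922]
tool_rot: [2.718, 1.576, -0.001]
ft_force: [-0.1, -0.6, 0.2]
grip_width: 0.005
```

move_arm --pt "0 0 0" --pt "0 0 0" --pt "0 0 0" --turn '[0,0,0]' --jaw '[-1,-1,-1]'

```text
time: 2.8
position: [0.5396, -0.062, 0.1926]
tool_rot: [2.721, 1.569, -0.0]
ft_force: [-0.4, -0.4, -0.3]
grip_width: 0.0
```

```bash
cat > ridge.py <<'E'
from h import *
import sys
im=save('wrist',sys.argv[1])
g=np.array([.5845,-.0418,.092]);u0,v0=proj('wrist',g);print('exp px',u0,v0)
m=(im.min(2)>150).astype('u1');k=np.zeros_like(m);cv2.circle(k,(int(u0),int(v0)),60,1,-1);m*=k
n,l,st,ce=cv2.connectedComponentsWithStats(m)
for i in range(1,n):
  if st[i,4]>60:
    ct,_=cv2.findContours((l==i).astype('u1'),0,1);r=cv2.minAreaRect(ct[0]);b=cv2.boxPoints(r);z=float(sys.argv[2])
    P=np.array([ray('wrist',x,y,z) for x,y in b]);d=P[1]-P[0];e=P[2]-P[1]
    print(st[i],ray('wrist',*r[0],z).round(4),[(np.linalg.norm(q).round(4),np.degrees(np.arctan2(q[1],q[0])).round(1)) for q in(d,e)])
E
python3 ridge.py w2 .092; python3 st.py "(.5845,-.0418,.193)"
```

```text
exp px 361.0041451001033 188.6821141928982
[364 147  14  14  91] [ 0.6026 -0.0228  0.092 ] [(np.float64(0.0074), np.float64(47.1)), (np.float64(0.0116), np.float64(-43.5))]
[327 171  59   9 515] [ 0.5861 -0.031   0.092 ] [(np.float64(0.0432), np.float64(-30.0)), (np.float64(0.0059), np.float64(-117.4))]
[330 186  14  13  79] [ 0.5673 -0.0347  0.092 ] [(np.float64(0.0075), np.float64(50.0)), (np.float64(0.0111), np.float64(-40.2))]
[398 219  10  10  76] [ 0.5993 -0.0815  0.092 ] [(np.float64(0.007), np.float64(17.2)), (np.float64(0.0068), np.float64(-73.8))]
t 2.85 p [ 0.5397 -0.0617  0.1926] x ang deg 60.0 z [-0. -0. -1.] F [-0.42 -0.12 -0.76] w 0.009
-> [ 0.5845 -0.0418  0.193 ] units [ 1.323  0.962 -0.015]
```

View pics/w2.png

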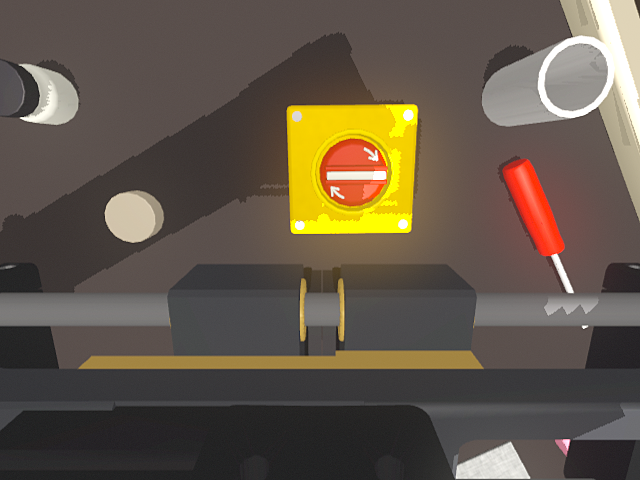

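The view shows the station square on, with the ridge centred at (357,175), which puts its centre at (0.586,-0.031) and its angle at -30°. The length checks out at 43 mm. I'll move above it.

move_arm --pt "0.8 0.4 0.5" --pt "1.66 0.83 1.5" --pt "1.66 0.83 2.5" --pt "1.66 0.83 2.9" --pt "1.66 0.83 2.9" --turn '[0,0,0,0,0]' --jaw '[-1,-1,-1,-1,-1]'

```text
time: 3.35
position: [0.5844, -0.0309, 0.1036]
tool_rot: [-2.717, -1.572, 0.006]
ft_force: [0.6, -0.9, 0.1]
grip_width: 0.006
```

move_arm --pt "0 0 0.2" --pt "0 0 0.35" --pt "0 0 0.45" --pt "0 0 0.5" --pt "0 0 0.55" --turn '[0,0,0,0,0]' --jaw '[-1,-1,-1,-1,-1]'

```text
time: 3.85
position: [0.5869, -0.0308, 0.0908]
tool_rot: [2.718, 1.573, 0.001]
ft_force: [-2.7, -0.0, 9.4]
grip_width: 0.003
```

```bash
python3 st.py "(.5861,-.031,.083)"
```

```text
t 3.85 p [ 0.5869 -0.0308  0.0908] x ang deg 60.11 z [ 0.002 -0.001 -1.   ] F [-2.66 -0.05  9.42] w 0.003
-> [ 0.5861 -0.031   0.083 ] units [-0.019 -0.019  0.261]
```

Contact at 0.091 with 9 N, as expected. I'll keep pressing.

move_arm --pt "0 0 0.06" --pt "0 0 0.12" --pt "0 0 0.18" --pt "0 0 0.22" --pt "0 0 0.22" --turn '[0,0,0,0,0]' --jaw '[-1,-1,-1,-1,-1]'

```text
time: 4.35
position: [0.5869, -0.0306, 0.0843]
tool_rot: [2.717, 1.573, 0.001]
ft_force: [-2.6, -0.7, 9.2]
grip_width: 0.006
```

```bash
python3 st.py "(.5861,-.031,.083)"
```

```text
t 4.35 p [ 0.5869 -0.0306  0.0843] x ang deg 60.13 z [ 0.002 -0.001 -1.   ] F [-2.55 -0.7   9.23] w 0.006
-> [ 0.5861 -0.031   0.083 ] units [-0.026 -0.016  0.043]
```

move_arm --pt "0 0 0.06" --pt "0 0 0.12" --pt "0 0 0.12" --turn '[0,0,0]' --jaw '[-1,-1,-1]'

```text
time: 4.65
position: [0.5874, -0.0305, 0.0838]
tool_rot: [2.716, 1.572, 0.002]
ft_force: [-9.6, 0.4, 27.1]
grip_width: 0.004
```

Hard stop met at 27 N. I'll lift, shift beside the +y flank near the +u end, and check the latch.

move_arm --pt "0 0 -0.8" --pt "0 0 -2" --pt "-0.5 0.4 -3" --pt "-1 0.8 -3" --pt "-1 0.8 -3" --turn '[0,0,0,0,0]' --jaw '[-1,-1,-1,-1,-1]'

```text
time: 5.15
position: [0.5926, -0.0721, 0.1695]
tool_rot: [2.72, 1.566, 0.0]
ft_force: [-0.0, 0.4, -0.5]
grip_width: 0.008
```

move_arm --pt "0 0 0" --pt "0 0 0" --pt "0 0 0" --turn '[0,0,0]' --jaw '[-1,-1,-1]'

```text
time: 5.45
position: [0.5915, -0.0668, 0.168]
tool_rot: [-2.716, -1.576, 0.001]
ft_force: [-1.0, 0.2, -0.5]
grip_width: 0.002
```

```bash
python3 ridge.py w3 .084; python3 - <<'E'
import cv2
a=cv2.imread('pics/w3.png');cv2.imwrite('pics/w3c.png',cv2.resize(a[60:300,200:520],None,fx=2,fy=2))
E
python3 st.py "(.5861+.0245*.5+.024*.866,-.031+.0245*.866-.024*.5,.074)"
```

```text
exp px 296.3932305977969 222.9596664299401
[304 177  15  14  90] [ 0.6066 -0.0237  0.084 ] [(np.float64(0.007), np.float64(45.4)), (np.float64(0.0117), np.float64(-43.6))]
[262 204  61   9 507] [ 0.586 -0.032  0.084] [(np.float64(0.0429), np.float64(-29.7)), (np.float64(0.0058), np.float64(-119.7))]
[271 217  15  12  88] [ 0.5717 -0.036   0.084 ] [(np.float64(0.0101), np.float64(-29.7)), (np.float64(0.0081), np.float64(-121.2))]
t 5.5 p [ 0.5916 -0.067   0.1682] x ang deg 60.24 z [-0.001  0.001 -1.   ] F [-0.85 -0.09  0.09] w 0.006
-> [ 0.619134 -0.021783  0.074   ] units [1.765 0.052 3.14 ]
```

View pics/w3c.png

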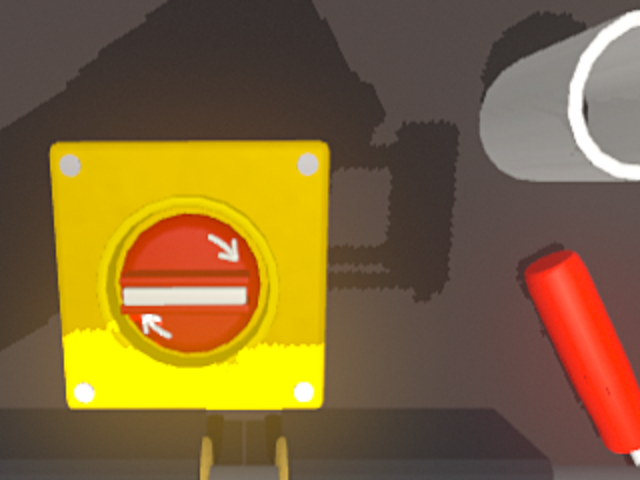

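The head is latched down: at z 0.084 the ridge centre agrees with the earlier (0.586,-0.032). The ring stands proud of the disc, and the arrows show clockwise as expected. I'll go down beside the bar.

move_arm --pt "1 0.05 0" --pt "1.76 0.05 0" --pt "1.76 0.05 1.2" --pt "1.76 0.05 2.4" --pt "1.76 0.05 3.1" --turn '[0,0,0,0,0]' --jaw '[-1,-1,-1,-1,-1]'

```text
time: 6.0
position: [0.6178, -0.0224, 0.0727]
tool_rot: [-2.716, -1.575, 0.005]
ft_force: [-0.6, -1.3, -0.2]
grip_width: 0.004
```

move_arm --pt "0 0 0" --pt "0 0 0" --turn '[0,0]' --jaw '[-1,-1]'

```text
time: 6.2
position: [0.6197, -0.0227, 0.0761]
tool_rot: [-2.718, -1.575, -0.0]
ft_force: [0.0, 0.7, 0.5]
grip_width: 0.007
```

```bash
cat > arc.py <<'E'
from h import *
import sys
# arc targets: bar twist angles (deg) -> units from current measured pose
s=ctrl.get_state();p=np.array(s['position']);M=R.from_rotvec(s['tool_rot']).as_matrix();yaw=np.degrees(np.arctan2(M[1,0],M[0,0]))
c=np.array([.5861,-.0315,0]);z=.0735
for a in map(float,sys.argv[2:]):
    f=np.radians(-30-a);u=np.array([np.cos(f),np.sin(f),0]);n=np.array([-u[1],u[0],0])
    t=c+.024*u+float(sys.argv[1])*n;t[2]=z
    print(a,((M.T@(t-p))/.03).round(2),'turn',round((yaw-(60-a))/5,2))
print(p.round(4),yaw,np.round(s['ft_force'],1),s['time'],np.round(s['joint_positions'],2))
E
python3 arc.py .0165 0 8 16 24 32 40 48
```

```text
0.0 [-0.26 -0.02  0.09] turn 0.04
8.0 [-0.38  0.04  0.09] turn 1.64
16.0 [-0.51  0.1   0.09] turn 3.24
24.0 [-0.64  0.13  0.09] turn 4.84
32.0 [-0.77  0.14  0.09] turn 6.44
40.0 [-0.91  0.14  0.09] turn 8.04
48.0 [-1.04  0.12  0.09] turn 9.64
[ 0.6197 -0.0227  0.0761] 60.18115381771426 [0.  0.7 0.5] 6.2 [ 0.47  0.43 -0.59  1.68  0.26  1.11 -0.72]
```

move_arm --pt "-0.2 0 0.08" --pt "-0.38 0.04 0.09" --pt "-0.51 0.1 0.09" --pt "-0.64 0.13 0.09" --pt "-0.77 0.14 0.09" --turn '[0,1.6,3.2,4.8,6.4]' --jaw '[-1,-1,-1,-1,-1]'

```text
time: 6.7
position: [0.6149, -0.0447, 0.0761]
tool_rot: [3.048, 0.755, 0.012]
ft_force: [3.2, 2.4, 1.1]
grip_width: 0.005
```

```bash
python3 arc.py .0145 30 36 42 48 52
```

```text
30.0 [-0.13 -0.06  0.08] turn -0.43
36.0 [-0.22 -0.01  0.08] turn 0.77
42.0 [-0.31  0.03  0.08] turn 1.97
48.0 [-0.4   0.06  0.08] turn 3.17
52.0 [-0.46  0.08  0.08] turn 3.97
[ 0.6149 -0.0447  0.0761] 27.83706997925792 [3.2 2.4 1.1] 6.7 [ 0.42  0.4  -0.48  1.7   0.2   1.09 -1.2 ]
```

move_arm --pt "-0.2 -0.01 0.04" --pt "-0.32 0.03 0.04" --pt "-0.44 0.06 0.04" --pt "-0.52 0.08 0.04" --pt "-0.52 0.08 0.04" --turn '[0.8,2,3.2,4,4]' --jaw '[-1,-1,-1,-1,-1]'

```text
time: 7.2
position: [0.6054, -0.0558, 0.0769]
tool_rot: [3.131, 0.219, 0.023]
ft_force: [7.1, -1.1, 3.9]
grip_width: 0.004
```

```bash
python3 arc.py .0145 48 52;  python3 ridge.py w4 .092;python3 - <<'E'
import cv2
a=cv2.imread('pics/w4.png');cv2.imwrite('pics/w4c.png',a[150:480,100:540])
E
```

```text
48.0 [ 0.01 -0.13  0.11] turn -0.8
52.0 [-0.04 -0.09  0.11] turn 0.0
[ 0.6054 -0.0558  0.0769] 8.00867907539991 [ 7.1 -1.1  3.9] 7.2 [ 0.4   0.36 -0.42  1.73  0.17  1.07 -1.51]
exp px 289.23203597963715 336.4966284561809
```

View pics/w4c.png

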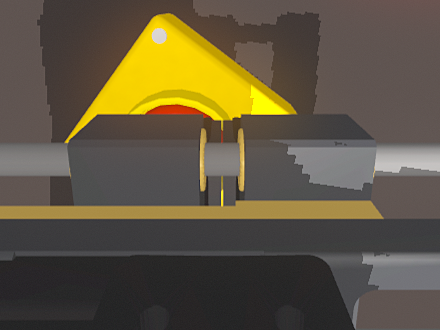

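The gripper hides the head, so I'll check the twist with the side and scene cameras.

```bash
python3 - <<'E'
from h import *
a=save('side','d1');b=save('scene','s1')
u,v=map(int,proj('side',np.array([.586,-.031,.08])));A=cv2.resize(a[v-45:v+45,u-45:u+45],(400,400),interpolation=2)
u,v=map(int,proj('scene',np.array([.586,-.031,.08])));B=cv2.resize(b[v-45:v+45,u-45:u+45],(400,400),interpolation=2)
cv2.imwrite('pics/c1.png',np.hstack([A,B])[:,:,::-1])
E
```

```text
(no output)
```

View pics/c1.png

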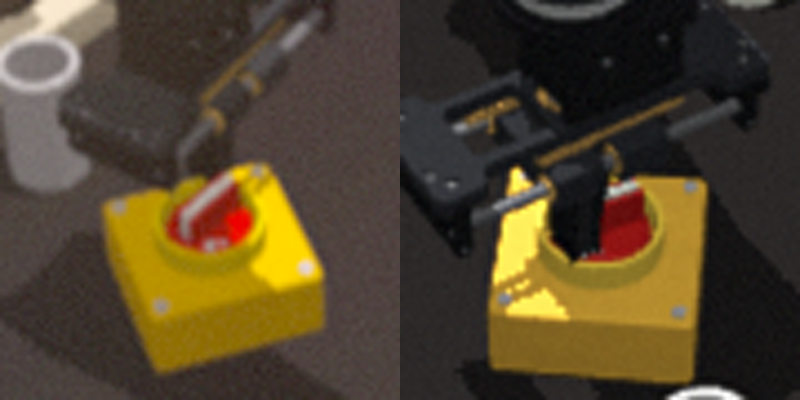

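The bar is turned about 50° in both views, and the ridge appears raised. I'll lift straight off, then look down on it.

move_arm --pt "0.1 0 -0.3" --pt "0.15 0 -1" --pt "0.15 0 -2" --pt "-0.7 0.5 -3" --pt "-1.7 0.5 -3" --turn '[0,0,0,0,0]' --jaw '[-1,-1,-1,-1,-1]'

```text
time: 7.85
position: [0.5545, -0.0792, 0.1682]
tool_rot: [3.13, 0.221, 0.017]
ft_force: [0.0, 0.6, 1.2]
grip_width: 0.006
```

move_arm --pt "-0.5 0 0" --pt "-0.5 0 0" --pt "-0.5 0 0" --pt "-0.5 0 0" --pt "-0.5 0 0" --turn '[0,0,0,0,0]' --jaw '[-1,-1,-1,-1,-1]'

```text
time: 8.35
position: [0.5367, -0.0787, 0.162]
tool_rot: [-3.133, -0.224, -0.001]
ft_force: [-0.0, 0.0, -0.5]
grip_width: 0.007
```

```bash
python3 ridge.py w5 .092; python3 ridge.py w6 .084; python3 st.py; python3 - <<'E'
from h import *
a=save('side','d2');b=save('scene','s2');a0=cv2.imread('pics/d0.png')[:,:,::-1]
u,v=map(int,proj('side',np.array([.586,-.031,.08])));f=lambda a:cv2.resize(a[v-30:v+30,u-30:u+30],(266,400),interpolation=2)
w=cv2.imread('pics/w5.png')[:,:,::-1];x,y=map(int,proj('wrist',np.array([.586,-.031,.09])));y=max(y,70);x=max(x,70)
cv2.imwrite('pics/c2.png',np.hstack([f(a0),f(a),cv2.resize(w[y-70:y+70,x-70:x+70],(268,400))])[:,:,::-1])
E
```

```text
exp px 279.0543637455366 172.04581194477473
[253 129  21  14 116] [ 0.6047 -0.0293  0.092 ] [(np.float64(0.0109), np.float64(-42.4)), (np.float64(0.0074), np.float64(-130.1))]
[241 139  48  57 637] [ 0.5865 -0.0318  0.092 ] [(np.float64(0.0446), np.float64(-32.2)), (np.float64(0.006), np.float64(-119.6))]
[264 189  20  13 105] [ 0.5697 -0.0396  0.092 ] [(np.float64(0.0118), np.float64(-44.8)), (np.float64(0.0072), np.float64(-134.8))]
exp px 279.0018093467271 171.79498600665855
[252 129  20  14 111] [ 0.6046 -0.0272  0.084 ] [(np.float64(0.0112), np.float64(-42.4)), (np.float64(0.0073), np.float64(-130.1))]
[242 138  46  59 637] [ 0.5859 -0.0306  0.084 ] [(np.float64(0.046), np.float64(-29.5)), (np.float64(0.0062), np.float64(-116.8))]
[265 189  20  13 104] [ 0.5689 -0.0396  0.084 ] [(np.float64(0.0121), np.float64(-44.0)), (np.float64(0.0075), np.float64(-134.0))]
t 8.45 p [ 0.5364 -0.0787  0.1617] x ang deg 8.18 z [-0.  0. -1.] F [-0.51  0.31  0.25] w 0.005
```

View pics/c2.png

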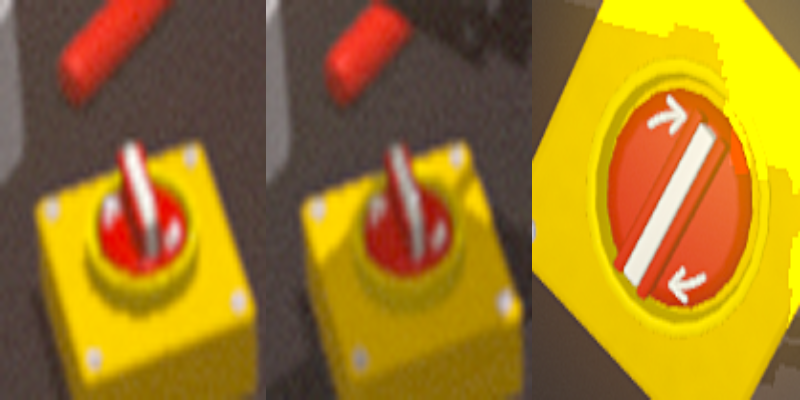

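The left and middle crops (side camera, before and now) show the ridge at the same height, about row 145. The ridge measures 44.6 mm at z 0.092 against a true 44, so the head is out and back at -30°. Next is the green button.

move_arm --pt "-3 7 -0.5" --pt "-3 7 -0.5" --pt "-3 7 -0.5" --pt "-3 7 -0.5" --pt "-3 7 -0.5" --turn '[0,0,0,0,0]' --jaw '[-1,-1,-1,-1,-1]'

```text
time: 9.05
position: [0.4745, -0.3047, 0.1771]
tool_rot: [3.132, 0.215, -0.001]
ft_force: [0.1, -0.1, -0.2]
grip_width: 0.008
```

move_arm --pt "0 0 0" --pt "0 0 0" --pt "0 0 0" --pt "0 0 0" --turn '[0,0,0,0]' --jaw '[-1,-1,-1,-1]'

```text
time: 9.45
position: [0.4774, -0.2979, 0.1769]
tool_rot: [-3.133, -0.228, -0.0]
ft_force: [-0.4, 0.1, 0.8]
grip_width: 0.002
```

```bash
cat > g.py <<'E'
from h import *
import sys
im=save('wrist',sys.argv[1]);h=cv2.cvtColor(im,cv2.COLOR_RGB2HSV)
m=cv2.inRange(h,(45,110,40),(75,255,255));n,l,st,ce=cv2.connectedComponentsWithStats(m)
for i in range(1,n):
  if st[i,4]>80:
    x,y,w,hh,a=st[i];q=ray('wrist',x+w/2,y+hh/2,.063);print(st[i],q.round(4),'diam',np.linalg.norm(ray('wrist',x+w,y+hh/2,.063)-ray('wrist',x,y+hh/2,.063)).round(4))
E
python3 g.py w7; python3 st.py
```

```text
[ 303  149   38   39 1142] [ 0.5293 -0.2892  0.063 ] diam 0.0297
t 9.5 p [ 0.4773 -0.2981  0.1769] x ang deg 8.3 z [ 0.  0. -1.] F [-0.31  0.69 -0.59] w 0.007
```

View pics/w7.png

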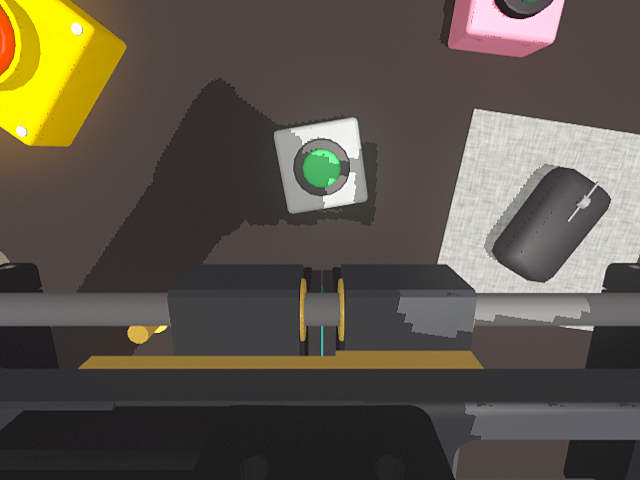

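The view shows the green button at (322,168) on the grey box; its 29.7 mm diameter matches. Centre is at (0.529,-0.289). I'll approach and press.

move_arm --pt "1 -0.03 0" --pt "1.76 -0.05 0.5" --pt "1.76 -0.05 2" --pt "1.76 -0.05 3" --pt "1.76 -0.05 3.4" --turn '[0,0,0,0,0]' --jaw '[-1,-1,-1,-1,-1]'

```text
time: 10.0
position: [0.5269, -0.2886, 0.0714]
tool_rot: [-3.13, -0.226, 0.008]
ft_force: [-1.1, -0.5, 0.6]
grip_width: 0.007
```

move_arm --pt "0 0 0.15" --pt "0 0 0.25" --pt "0 0 0.35" --pt "0 0 0.45" --pt "0 0 0.5" --turn '[0,0,0,0,0]' --jaw '[-1,-1,-1,-1,-1]'

```text
time: 10.5
position: [0.5298, -0.2913, 0.0615]
tool_rot: [3.132, 0.223, 0.004]
ft_force: [0.2, 0.3, 4.3]
grip_width: 0.007
```

```bash
python3 st.py "(.5293,-.2892,.057)"
```

```text
t 10.5 p [ 0.5298 -0.2913  0.0615] x ang deg 8.14 z [ 0.003 -0.002 -1.   ] F [0.16 0.27 4.29] w 0.007
-> [ 0.5293 -0.2892  0.057 ] units [-0.009 -0.071  0.151]
```

move_arm --pt "0 -0.07 0.08" --pt "0 -0.07 0.16" --pt "0 -0.07 0.24" --pt "0 -0.07 0.3" --pt "0 -0.07 0.3" --turn '[0,0,0,0,0]' --jaw '[-1,-1,-1,-1,-1]'

```text
time: 11.0
position: [0.5301, -0.2914, 0.0607]
tool_rot: [3.128, 0.221, 0.005]
ft_force: [-14.1, 5.7, 46.0]
grip_width: 0.003
```

There is a hard contact of 46 N at z 0.0607, with the button only about 2 mm in. The 19x30 mm closed tip is catching the collar. I'll lift, open the jaws and press with a single fingertip.

move_arm --pt "0 0 -0.5" --pt "0 0 -1.5" --pt "0 0 -2" --pt "0 0 -2" --pt "0 0 -2" --turn '[0,0,0,0,0]' --jaw '[-1,-1,1,1,1]'

```text
time: 11.5
position: [0.528, -0.2886, 0.1103]
tool_rot: [-3.134, -0.223, 0.001]
ft_force: [-0.9, 0.3, -1.0]
grip_width: 0.195
```

move_arm --pt "0 -1 0" --pt "0 -1.7 0" --pt "0 -1.7 0" --pt "0 -1.7 0" --pt "0 -1.7 0" --turn '[0,0,0,0,0]' --jaw '[1,1,1,1,1]'

```text
time: 12.0
position: [0.5209, -0.2389, 0.1105]
tool_rot: [3.133, 0.222, -0.001]
ft_force: [-0.4, -1.0, 0.7]
grip_width: 0.654
```

```bash
python3 - <<'E'
from h import *
s=ctrl.get_state();p=np.array(s['position']);M=R.from_rotvec(s['tool_rot']).as_matrix()
im=save('wrist','w8')
for y in (.0435,.051,.0585): print(y,proj('wrist',p+M@[0,y,0]).round())
E
python3 st.py "(.5293-.142*.051,-.2892+.99*.051,.063)"; python3 ridge.py w9 .092
```

```text
0.0435 [411. 287.]
0.051 [426. 287.]
0.0585 [441. 287.]
t 12.05 p [ 0.5209 -0.2391  0.1106] x ang deg 8.08 z [-0. -0. -1.] F [ 0.35 -1.18 -0.73] w 0.698
-> [ 0.522058 -0.23871   0.063   ] units [ 0.042 -0.008  1.586]
exp px -55.46166147930144 99.74908022476056
```

View pics/w8.png

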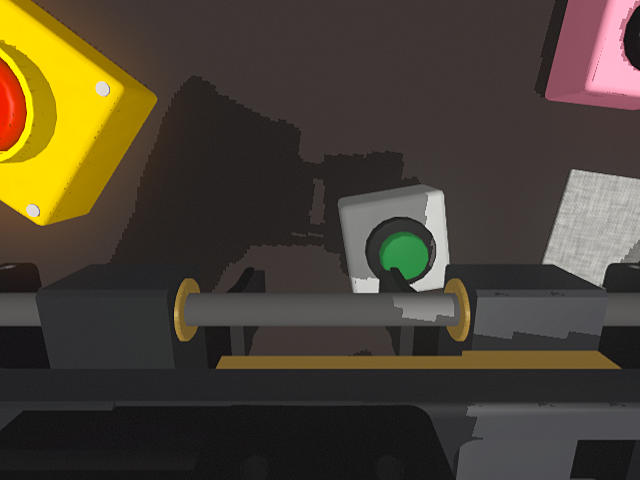

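With the jaws part open, the right fingertip shows at about (395,270), just left of the button at (404,255). Fully open it will sit over the button. I'll go down and press with it.

move_arm --pt "0.04 0.1 0" --pt "0.04 0.1 0" --pt "0.04 0.1 0" --pt "0.04 0.1 0.6" --pt "0.04 0.1 1.4" --turn '[0,0,0,0,0]' --jaw '[1,1,1,1,1]'

```text
time: 12.6
position: [0.5241, -0.2417, 0.07]
tool_rot: [3.132, 0.223, 0.005]
ft_force: [0.1, 0.1, 0.4]
grip_width: 0.998
```

move_arm --pt "0 0 0.1" --pt "0 0 0.2" --pt "0 0 0.3" --pt "0 0 0.35" --pt "0 0 0.35" --turn '[0,0,0,0,0]' --jaw '[1,1,1,1,1]'

```text
time: 13.1
position: [0.5227, -0.241, 0.0612]
tool_rot: [3.133, 0.222, -0.001]
ft_force: [-7.4, 4.2, 14.1]
grip_width: 1.003
```

```bash
python3 st.py "(.5293-.142*.048,-.2892+.99*.048,.057)"
```

```text
t 13.1 p [ 0.5227 -0.241   0.0612] x ang deg 8.12 z [-0.    -0.001 -1.   ] F [-7.43  4.24 14.14] w 1.003
-> [ 0.522484 -0.24168   0.057   ] units [-0.01   0.02   0.141]
```

```bash
python3 - <<'E'
from h import *
for n,u,v,z in (('turq',207,250,.063),('fitting top',261,234,.048),('pink',181,362,.063),('green',222,293,.063)): print(n,ray('scene',u,v,z).round(3))
print(ray('side',402,214,.063).round(3),'turq side')
im=cv2.imread('pics/w7.png');g=cv2.cvtColor(im,cv2.COLOR_BGR2HSV)
# collar: dark pixels around the button
m=((im.max(2)<75)).astype('u1');k=np.zeros_like(m);cv2.circle(k,(322,168),36,1,-1);m*=k
n,l,st,ce=cv2.connectedComponentsWithStats(m);print(st[1:][st[1:,4]>100])
a=save('side','d3');b=save('scene','s3')
f=lambda im,cam:(lambda u,v:cv2.resize(im[v-50:v+50,u-50:u+50],(400,400),interpolation=2))(*map(int,proj(cam,np.array([.529,-.289,.06]))))
c=cv2.resize(im[118:218,272:372],(400,400))[:,:,::-1]
cv2.imwrite('pics/c3.png',np.hstack([f(a,'side'),f(b,'scene')])[:,:,::-1])
E
```

```text
turq [ 0.38  -0.288  0.063]
fitting top [ 0.362 -0.14   0.048]
pink [ 0.684 -0.417  0.063]
green [ 0.536 -0.291  0.063]
[ 0.37  -0.285  0.063] turq side
[[293 143  34  53 134]]
```

View pics/c3.png

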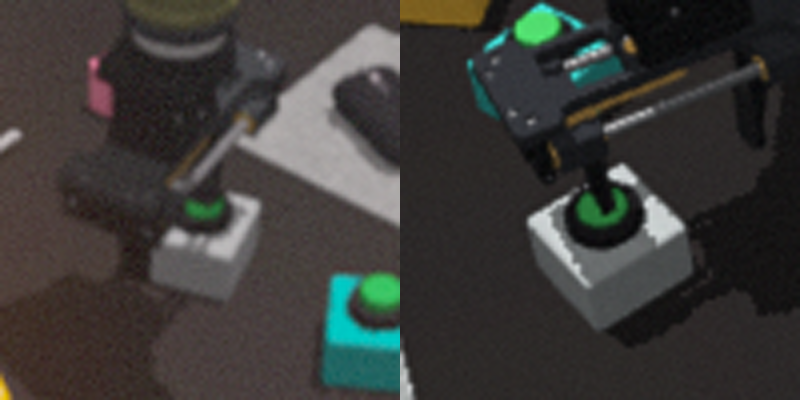

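```bash
python3 st.py; python3 -c "
from h import *
s=ctrl.get_state();print(s['time'],np.round(s['torque'],2),np.round(s['joint_positions'],3),np.round(s['joint_torque'],1))
for y in(-.0435,-.0585,.0435,.0585):print((np.array(s['position'])+R.from_rotvec(s['tool_rot']).apply([0,y,0])).round(4))"
```

```text
t 13.2 p [ 0.5226 -0.241   0.0612] x ang deg 8.11 z [-0.    -0.001 -1.   ] F [-7.26  3.84 13.54] w 0.999
13.2 [ 0.23  1.56 -0.3 ] [ 0.642  0.314 -0.298  1.812  0.107  1.031 -1.126] [ -0.1 -37.1  -2.1 -26.2   0.1  -2.7   0.3]
[ 0.5165 -0.198   0.0611]
[ 0.5144 -0.1831  0.0611]
[ 0.5288 -0.2841  0.0612]
[ 0.5309 -0.2989  0.0612]
```

The wrench line passes through the pressing fingertip, so only the fingertip is in contact. Next I'll trace force against travel in small steps to see whether it meets the button's spring or a fixed part.

move_arm --pt "0 0 -0.3" --pt "0 0 -0.3" --pt "0 0 -0.3" --turn '[0,0,0]' --jaw '[1,1,1]'

```text
time: 13.5
position: [0.5233, -0.2413, 0.068]
tool_rot: [3.133, 0.223, 0.002]
ft_force: [0.1, 0.5, -0.2]
grip_width: 0.995
```

move_arm --pt "0 0 0.06" --pt "0 0 0.06" --pt "0 0 0.06" --turn '[0,0,0]' --jaw '[1,1,1]'

```text
time: 13.8
position: [0.5232, -0.2412, 0.0657]
tool_rot: [3.133, 0.223, 0.001]
ft_force: [0.5, -0.6, 3.4]
grip_width: 1.0
```

move_arm --pt "0 0 0.05" --pt "0 0 0.05" --pt "0 0 0.05" --turn '[0,0,0]' --jaw '[1,1,1]'

```text
time: 14.1
position: [0.5232, -0.2412, 0.0644]
tool_rot: [3.133, 0.223, 0.001]
ft_force: [1.1, -0.1, 2.1]
grip_width: 1.001
```

move_arm --pt "0 0 0.05" --pt "0 0 0.05" --pt "0 0 0.05" --turn '[0,0,0]' --jaw '[1,1,1]'

```text
time: 14.4
position: [0.5232, -0.2412, 0.0629]
tool_rot: [3.133, 0.223, 0.001]
ft_force: [1.5, -1.2, 3.6]
grip_width: 0.997
```

move_arm --pt "0 0 0.05" --pt "0 0 0.05" --pt "0 0 0.05" --turn '[0,0,0]' --jaw '[1,1,1]'

```text
time: 14.7
position: [0.5232, -0.2412, 0.0614]
tool_rot: [3.133, 0.223, 0.001]
ft_force: [2.5, -1.4, 4.7]
grip_width: 1.002
```

move_arm --pt "0 0 0.05" --pt "0 0 0.05" --pt "0 0 0.05" --turn '[0,0,0]' --jaw '[1,1,1]'

```text
time: 15.0
position: [0.5232, -0.2412, 0.0612]
tool_rot: [3.133, 0.223, 0.001]
ft_force: [-0.3, 1.7, 12.7]
grip_width: 1.003
```

The trace is clear. Contact starts near 0.067, the force climbs from about 2 to 4.7 N over roughly 6 mm, and then a hard stop follows. That is the button's full travel, so it is fully in; it just sits about 4 mm higher in z than stated. I'll release, lift clear and check.

move_arm --pt "0 0 -0.3" --pt "0 0 -1" --pt "0 0 -2" --pt "0 0 -3" --pt "0 0 -3.5" --turn '[0,0,0,0,0]' --jaw '[1,1,1,1,1]'

```text
time: 15.5
position: [0.5224, -0.2407, 0.166]
tool_rot: [-3.133, -0.222, 0.0]
ft_force: [0.9, -0.3, 0.5]
grip_width: 1.001
```

move_arm --pt "-1.5 0.5 -1.5" --pt "-2 1 -2" --pt "-2 1 -2" --pt "-2 1 -2" --pt "-2 1 -2" --turn '[0,0,0,0,0]' --jaw '[1,1,1,1,1]'

```text
time: 16.0
position: [0.4672, -0.2776, 0.2228]
tool_rot: [-3.131, -0.225, 0.004]
ft_force: [0.1, -0.1, -0.4]
grip_width: 1.003
```

```bash
python3 st.py; python3 g.py w10; python3 - <<'E'
from h import *
im={'side':save('side','d4'),'scene':save('scene','s4')};o={'side':cv2.imread('pics/d0.png')[:,:,::-1],'scene':cv2.imread('pics/s0.png')[:,:,::-1]}
rows=[]
for P in([.586,-.034,.07],[.53,-.289,.055]):
  r=[]
  for c in im:
    u,v=map(int,proj(c,np.array(P)))
    for I in(o[c],im[c]): r.append(cv2.resize(I[v-28:v+28,u-28:u+28],(200,200),interpolation=2))
  rows.append(np.hstack(r))
cv2.imwrite('pics/c4.png',np.vstack(rows)[:,:,::-1])
E
```

```text
t 16.0 p [ 0.4672 -0.2776  0.2228] x ang deg 8.21 z [-0.003  0.002 -1.   ] F [ 0.11 -0.13 -0.39] w 1.003
[510   0  37  14 357] [ 0.6692 -0.4167  0.063 ] diam 0.0302
[330 141  33  33 865] [ 0.5296 -0.289   0.063 ] diam 0.0298
```

View pics/c4.png

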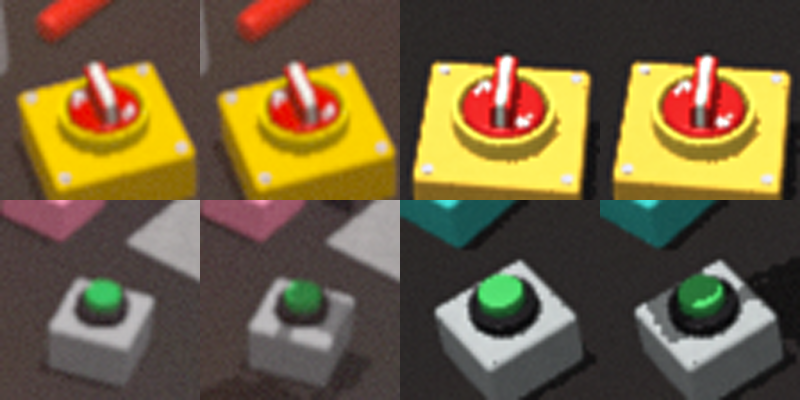

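The head looks exactly as at the start, fully out and untwisted, and the green button is back out. The arm is clear of everything, so I'll hand in.

```bash
python3 -c "
from bench import ctrl
print(ctrl.close_job())"
```

```text
the job is handed in; nothing more can be done
None
```

The emergency-stop test is done in the order asked and handed in at about 16 s of the 58 s allowed; no verdict was reported.

- **Stop head pressed:** I pushed it straight down with closed fingertips to the hard stop (27 N, fingertip at z = 0.084 m), and it stayed latched.
- **Twist:** I pushed one end of the bar about 50° clockwise without gripping it. After I lifted off, the head sprang out and turned back to rest.
- **Green reset button:** It went fully in and came back.
    - My first try, with both fingers closed, reached 46 N at z = 0.061 m. I took that for the collar and switched to a single fingertip.
    - A slow single-finger press showed the spring force rising to about 4.7 N over roughly 6 mm, then a hard stop at that same height. The first try had therefore probably pressed it in too, so the button was pressed more than once.

**Last checks:** The side and scene pictures show the head as it was at the start and the green button back out, with the arm clear and no force on it. I never went near the blue button, and felt no contact with the loose things, though I did not check each one's position again.

**Disagreements:** The button's end stop read about 4 mm higher than the 57 mm implied by the task text, while the stop head's heights matched. My first wrist measurement of the station was about 1 cm off because the arm was still settling, so I measured it again before touching anything.

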